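# Index the sliding stop of a circuit-board jig

### The arm

A 6-joint arm with a two-finger parallel gripper is mounted at the origin on the work surface. World frame = base frame: x ahead of the robot, y to its left, z up, the work surface at z = 0. Lengths are in m, angles in rad, forces in N, time in s.
With the tool pointing down it reaches from about 0.3 to 0.875 m from the base axis. Payload 6.4 kg.
Tool frame: the origin (TCP) lies at the very end of the fingers, on their centre line; the grasp point (between the pads) lies 19 mm behind it (ctrl.pinch_z is the distance from the TCP to the grasp point, in m); x points along the fingers, z is the direction in which the jaws open and shut, and the axes are right-handed (so a half turn about x gives the same grasp; the last joint's range is limited). The gripper opens to 85 mm and grips with 20 to 120 N. Pads are 22 mm wide; open, the fingers measure 114 mm over their backs; the gripper's body (76 mm by 85 mm) begins 54 mm behind the grasp point. The pads swing forward as they close: fully open they stand 13 mm farther back than shut.
Start: joints at [1.014, 0.181, 1.607, -0, 1.354, -0.206], TCP at [0.198, 0.54, 0.231] pointing down, gripper open.
Joint ranges: [-2.99, 2.99], [-0.89, 2.07], [0.3, 2.58], [-1.14, 4.28], [0, 2.63], [-3.12, 3.12]. Speed limits (rad/s): [2.57, 2.57, 3.01, 3.14, 3.14, 3.14].

### API

Orientations are given as a rotation vector (axis times angle).
In Python, from station import ctrl, eyes, order gives the robot as it stands.
- The arm moves only by the tool drive_tool, never from a script. Its argument "motion" is a list of rows, each a list of 3 entries, a list of its own where there are three numbers: the finger opening in m, from 0 to 0.0854, then the shift along the tool's x, y, z in m, then the turn, a rotation vector about the tool's x, y, z in rad. In form: [[gripper, [tx, ty, tz], [wx, wy, wz]], ...]. A call has 1 to 5 rows; each row shifts and turns the pose as measured when the row begins, along the tool's axes as they then stand; what a row does not reach is not made up. A row lasts 1/12 s, in which the tool goes at most 41.7 mm and 7.16 degrees, less where a joint would pass 70% of its speed; a pose out of reach is approached as far as the arm can. A call is refused whole if a number of a shift passes 0.0417 or a number of a turn 0.125, either way. A call with a gripper value outside its range is refused whole. The fingers move at their own pace and stop on an object; "grip_force" is the grip in N (left out, the last holds). Time passes only in rows, so rows that do not move let the fingers close. It gives the time, the measured TCP pose, the force and the opening at its end, in the units of the state.
- ctrl.get_state(): the state, without advancing time (a new reading comes with each control period).
- eyes.read_camera(name): name is "side" or "top"; returns (picture, depth): 384x512x3 uint8, blue, green, red; 384x512 float32, m along the optical axis (not along the pixel's ray), 0 where there is no reading.
- eyes.camera_params(name): a dict with "vertical_fov" (degrees; the focal length in pixels is half the picture's height over the tangent of half this angle, whatever the lens; pixels are square), "cx", "cy" (the principal point, pixels), "k1" (the pictures are not rectified: a ray, as slopes to the right and down, at radius r is drawn at 1 + k1 r^2 times it, then the intrinsics apply), "world_to_cam" (4x4, takes a point from world to camera coordinates). Camera axes: x right, y up, looking along -z (the intrinsics and any distortion apply to the point x, -y, -z); pixel columns grow to the right and rows downward; lengths in m; the calibration is good to about 2 mm. A picture is of the moment at which its call begins. camera_params takes no time and is no camera call.
- order.hand_in(): hands the job in, once; it reports no verdict.
The state is a dict: "clock": time; "q": joint angles; "qvel": joint speeds; "joint_torque": joint torques, N m; "tcp_pos": TCP position; "eef_rot": TCP orientation; "wrist_force": force on the tool from outside, world axes, zero at the start; "wrist_torque": the same for the moment, N m; "gripper_width": finger opening in m.
Only numpy, scipy, OpenCV 4.12 (cv2) and the standard library are available. Lean on these libraries where they do the work, as an engineer would, in place of code of your own. Each camera call takes 0.05 s, during which the arm holds its last target.

### The job

Push the sliding stop of the board jig along its rail towards the fence until its spring plunger drops into the notch of the index bar, and leave it seated there. Push gently, with closed fingertips against the block only: do not grip the block, do not touch or pull the plunger's black knob, and leave the other things on the bench where they are.

Things in the scene. Friction and masses are not known exactly. Their poses are not given: they have to be found in the camera images.
- jig: Aluminium board jig, fixed to the bench; place and yaw vary. Origin on the bench surface. y runs along the guide rail, from the stop's start towards the fence; x across it, z up. In mm: bed x -60 to 150, y -210 to 210, top z 16; guide rail x 4 to 26, y -190 to 150, top z 28; a steel index bar, 14 wide, 285 long, top z 30, lies along y at x -35.
- fence (a point): Fixed wall across the bed at the +y end of the jig: this point is the middle of its top edge facing the stop, at jig y 183 mm, 60 mm above the bench. A green circuit board (y 124 to 182, x 60 to 140, up to z 27 in jig mm) lies against it and stays there.
- notch_zone (a point): Middle of the zone of the index bar where the notch can lie, at bar top (30 mm up). The bar's one notch is 7 mm deep, 19 mm wide at the mouth, with sloping sides, and a 2 mm bump before it on the start side. Its middle lies anywhere from 33 mm before (-y) to 33 mm past this point, differing each time; the exact place is not given: feel it, or see the plunger drop.
- stop: Grey block, 104 (x, across the rail) x 50 (y) x 28 mm high, with a thin blade on its +x side (x 51 to 131, y 13 to 23 mm). Origin: centre of its underside, 34 mm above the bench; axes parallel to the jig's. It slides only along jig y, at jig x 6: origin from y -110 to 95, starting at -110 to -65. The plunger is over the notch when this origin has the notch's jig y.
- push_face (a point): Where to push, towards jig +y: middle height (48 mm above the bench) of the block's upright -y face (104 x 28 mm), 10 mm to +x of its middle. Fingers must stay over rail, bar and bump (28, 30, 32 mm up). Push force: 2 to 3 N on the plain bar, about 5 N up the bump, then it dips to nothing as the block jumps ahead about 10 mm; 12 to 16 N drives it on out of the notch, too far.
- plunger: Spring plunger's black round knob, 22 mm across, 17 mm high, over the block's top, 41 mm to -x of its middle. Origin: centre of the knob's underside: 36 mm above the stop's origin (8 mm above the block's top) riding on the plain bar, 38 mm on the bump, about 29 mm (1 mm above the block's top) when dropped into the notch. Not to be touched.
- solder_reel: Bystander: steel-coloured reel of solder standing on the bench, 60 mm across, 46 mm high; origin at the centre of its underside. Leave alone.
- flux_jar: Bystander: small closed jar, 48 mm across, 55 mm high; origin at the centre of its underside. Leave alone.
- relay: Bystander: white box-shaped relay, 30 x 40 x 28 mm; origin at the centre of its underside. Leave alone.
- heatsink: Bystander: aluminium finned heat sink, 50 x 36 x 26 mm; origin at the centre of its underside. Leave alone.

How it is judged:
By the outcome, as a careful person would: the job done as asked, in the order asked, and still so for the second after the job is handed in, with the robot touching nothing.
It also fails if it takes over 45 s, if anything falls off the work surface, if the arm or the gripper's body presses on something with over 40 N, if the wrist force passes 120 N, or if a joint passes its speed limit or range.

## Working session

There is one attempt and no reset: what is moved stays moved. The work goes in short steps, Python scripts to look and compute and a tool call to move; the robot and the scene stay as the last step left them, time stands still between calls to the robot, and variables do not carry over. Pictures are saved under pics/ and viewed, and the job is handed in when it is done.

Besides the shell and the picture viewer there is one more tool, called as name(argument=value, ...), one argument or row to a line, values as JSON. drive_tool: Moves the arm, as the interface text tells. Its arguments: {"type":"object","properties":{"motion":{"type":"array"},"grip_force":{"type":"number"}},"required":["motion"]}

```bash
mkdir -p pics; ls; python3 - <<'E'
from station import ctrl,eyes
import cv2,numpy as np
s=ctrl.get_state();print(s)
for n in("side","top"):
    p,d=eyes.read_camera(n);cv2.imwrite(f"pics/{n}0.png",p);np.save(f"{n}0.npy",d)
    print(n,eyes.camera_params(n))
E
```

```text
pics
{'clock': 0.0, 'q': array([ 1.01368638e+00,  1.81529896e-01,  1.60802749e+00, -2.43225108e-06,
        1.35382997e+00, -2.06319400e-01]), 'qvel': array([-7.98495750e-04, -5.92736265e-04, -1.78645873e-04,  1.33494031e-03,
       -5.75791684e-05, -3.60322082e-04]), 'joint_torque': array([-5.75592985e-04, -4.44891894e+01, -3.51321995e+01, -4.01569587e-04,
        9.68197652e-03,  7.96888060e-06]), 'tcp_pos': array([0.1972795 , 0.53949003, 0.23038102]), 'eef_rot': array([-0.94784002,  1.35666988,  0.94667072]), 'wrist_force': array([0.25058275, 0.48226508, 0.79182947]), 'wrist_torque': array([-0.05174045,  0.01869285,  0.00153918]), 'gripper_width': 0.08554127211588601}
side {'vertical_fov': 57.62849043050744, 'cx': 255.01464155080623, 'cy': 191.8342280355552, 'k1': -0.06597160098232299, 'world_to_cam': array([[-0.98848518, -0.1506349 ,  0.01435877,  0.55514841],
       [ 0.11353824, -0.67561417,  0.72846041, -0.09068602],
       [-0.10003058,  0.72170258,  0.68493742, -0.69350902],
       [ 0.        ,  0.        ,  0.        ,  1.        ]])}
top {'vertical_fov': 42.80655179101454, 'cx': 255.98783226355144, 'cy': 194.77295279244396, 'k1': -0.10204251881304588, 'world_to_cam': array([[-0.07519585, -0.99716433,  0.00298023,  0.07790099],
       [ 0.97603922, -0.07299016,  0.2049875 , -0.57629319],
       [-0.2041887 ,  0.01832303,  0.97876005, -0.88802281],
       [ 0.        ,  0.        ,  0.        ,  1.        ]])}
```

View pics/side0.png

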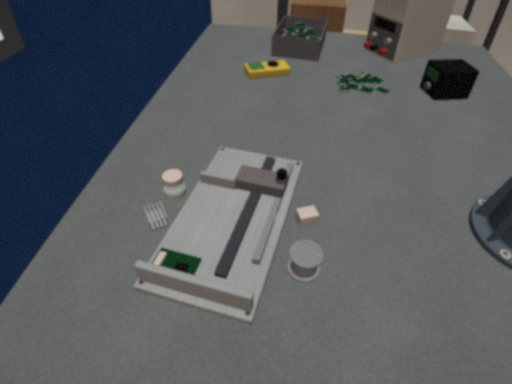

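View pics/top0.png

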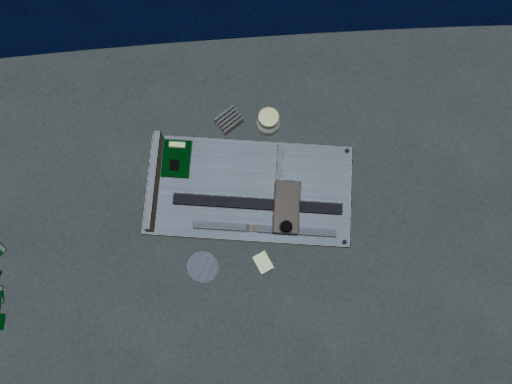

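```bash
cat > h.py <<'E'
import numpy as np,cv2
from station import ctrl,eyes
def cam(n):
    c=eyes.camera_params(n);f=192/np.tan(np.radians(c["vertical_fov"])/2)
    return f,c["cx"],c["cy"],c["k1"],np.array(c["world_to_cam"])
def ray(n,u,v):
    f,cx,cy,k1,T=cam(n)
    xd=(np.asarray(u,float)-cx)/f;yd=(np.asarray(v,float)-cy)/f
    x,y=xd,yd
    for _ in range(20):
        g=1+k1*(x*x+y*y);x=xd/g;y=yd/g
    return x,y,T
def deproj(n,u,v,d):
    x,y,T=ray(n,u,v)
    P=np.stack([x*d,-y*d,-d*np.ones_like(x)],-1)
    return (P-T[:3,3])@T[:3,:3]
def atz(n,u,v,z):
    x,y,T=ray(n,u,v)
    r=np.stack([x,-y,-np.ones_like(x)],-1)@T[:3,:3];o=-T[:3,:3].T@T[:3,3]
    return o+r*((z-o[2])/r[...,2])[...,None]
def proj(n,P):
    f,cx,cy,k1,T=cam(n)
    p=np.asarray(P)@T[:3,:3].T+T[:3,3];x=p[...,0]/-p[...,2];y=-p[...,1]/-p[...,2]
    g=1+k1*(x*x+y*y);return np.stack([cx+f*x*g,cy+f*y*g],-1)
E
python3 - <<'E'
from h import *
p=cv2.imread("pics/top0.png");cv2.imwrite("pics/topz.png",cv2.resize(p[115:260,135:365],None,fx=3.4,fy=3.4,interpolation=cv2.INTER_CUBIC))
d=np.load("top0.npy")
v,u=np.mgrid[0:384,0:512];W=deproj("top",u,v,d)
roi=(u>135)&(u<365)&(v>115)&(v<260)&(d>0)
for lo,hi in((.010,.022),(.058,.066),(.066,.1)):
    m=roi&(W[...,2]>lo)&(W[...,2]<hi)
    P=W[m];print(lo,hi,len(P),P.mean(0),P.min(0),P.max(0))
    if m.sum()>5: print(cv2.minAreaRect((P[:,:2]*1000).astype(np.float32)))
m=roi&(W[...,2]>.052)&(W[...,2]<.1)
print(cv2.minAreaRect((W[m][:,:2]*1000).astype(np.float32)))
m=roi&(u>270)&(u<305)&(v>176)&(v<240)&(W[...,2]>.054)&(W[...,2]<.068)
print("stop",cv2.minAreaRect((W[m][:,:2]*1000).astype(np.float32)),W[m].mean(0))
m=roi&(u<170)&(W[...,2]>.05);print("fence",cv2.minAreaRect((W[m][:,:2]*1000).astype(np.float32)),np.median(W[m],0))
# bed corners from image at z=.016
for a in [(155,135),(353,147),(351,246),(142,236)]: print(atz("top",*a,.016))
E
```

```text
0.01 0.022 15394 [0.60881553 0.04186945 0.01577873] [ 0.47047448 -0.17383355  0.01000269] [0.76424313 0.27035721 0.02198878]
((628.813232421875, 45.28765869140625), (421.1497802734375, 262.8949279785156), 82.02470397949219)
0.058 0.066 1783 [0.57810353 0.05767982 0.06096568] [ 0.5002446  -0.05104959  0.05800187] [0.73474932 0.25542385 0.06575631]
((629.0963134765625, 95.20198822021484), (298.52105712890625, 229.2490234375), 83.60343170166016)
0.066 0.1 119 [ 0.51351402 -0.01513448  0.08451585] [ 0.50232955 -0.02593735  0.06604179] [ 0.55163442 -0.00242634  0.09122165]
((525.3867797851562, -17.710233688354492), (23.725862503051758, 47.705322265625), 73.40052795410156)
((633.1712036132812, 95.5547866821289), (299.9482421875, 238.3634033203125), 83.86029052734375)
stop ((556.5420532226562, -21.58806610107422), (50.241756439208984, 111.18069458007812), 81.79670715332031) [ 0.55652804 -0.02104505  0.06126778]
fence ((627.84521484375, 236.6094512939453), (15.291421890258789, 197.84381103515625), 82.0401382446289) [0.62452486 0.23618021 0.05898825]
[0.73260837 0.23457869 0.016     ]
[ 0.67577229 -0.17510849  0.016     ]
[ 0.47146971 -0.14727245  0.016     ]
[0.52255142 0.2675466  0.016     ]
```

View pics/topz.png

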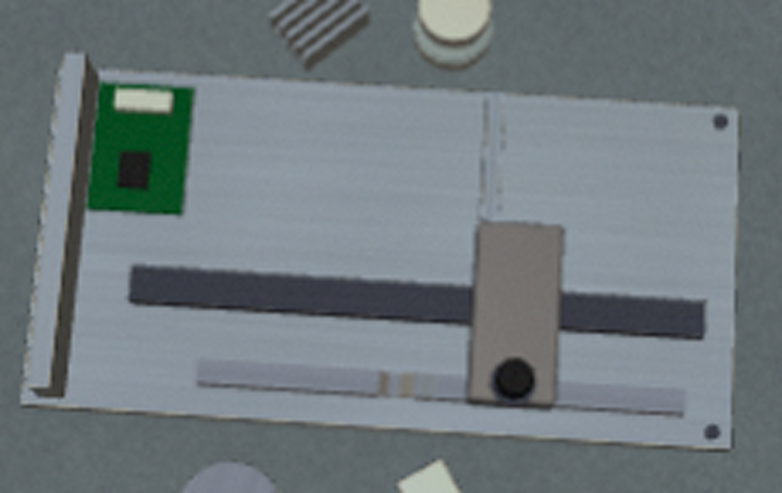

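```bash
cat >> h.py <<'E'
YAW=np.radians(-7.95);O=np.array([.5560,.0511])
def j2w(P):
    P=np.atleast_2d(np.asarray(P,float))/1000;c,s=np.cos(YAW),np.sin(YAW)
    return np.c_[P[:,0]*c-P[:,1]*s+O[0],P[:,0]*s+P[:,1]*c+O[1],P[:,2]]
def w2j(W):
    W=np.atleast_2d(W);c,s=np.cos(YAW),np.sin(YAW);d=W[:,:2]-O
    return np.c_[d[:,0]*c+d[:,1]*s,-d[:,0]*s+d[:,1]*c,W[:,2]]*1000
def box(x0,x1,y0,y1,z): return [(x0,y0,z),(x1,y0,z),(x1,y1,z),(x0,y1,z)]
E
python3 - <<'E'
from h import *
for u,v,z,t in[(251.2,228.2,.03,"notch"),(248,228,.03,"n-"),(254.5,228.5,.03,"n+"),(260,229,.03,"bump"),(135+514/3.4,115+378/3.4,.090,"knobtop")]: print(t,w2j(atz("top",u,v,z)))
for k in[(472,402),(553,408),(564,227),(476,222)]: print("stoptop",w2j(atz("top",135+k[0]/3.4,115+k[1]/3.4,.062)))
for k in[(195,386),(685,416),(685,388),(198,357)]: print("bar",w2j(atz("top",135+k[0]/3.4,115+k[1]/3.4,.03)))
for k in[(132,266),(706,300),(704,338),(130,302)]: print("rail",w2j(atz("top",135+k[0]/3.4,115+k[1]/3.4,.028)))
p=cv2.imread("pics/top0.png");S=3.4
q=cv2.imread("pics/topz.png")
for b in(box(-60,150,-210,210,16),box(4,26,-190,150,28),box(60,140,124,182,27),box(-42,-28,-120,165,30)):
    pt=(proj("top",j2w(b))-[135,115])*S
    cv2.polylines(q,[pt.astype(np.int32)],True,(0,0,255),1)
cv2.imwrite("pics/ov.png",q)
E
```

```text
notch [[-34.95854205  -7.57970615  30.        ]]
n- [[-34.96584927  -1.26552774  30.        ]]
n+ [[-35.13731906 -14.10211932  30.        ]]
bump [[-35.43659437 -24.96997212  30.        ]]
knobtop [[-35.39944429 -72.77891993  90.        ]]
stoptop [[-46.27802895 -51.60426767  62.        ]]
stoptop [[-46.80099451 -96.9956554   62.        ]]
stoptop [[ 57.41396078 -98.44744479  62.        ]]
stoptop [[ 57.09872077 -48.07799134  62.        ]]
bar [[-43.13484458 108.1546361   30.        ]]
bar [[ -42.55415467 -176.24742114   30.        ]]
bar [[ -26.21474094 -175.71870293   30.        ]]
bar [[-26.07564363 107.91239593  30.        ]]
rail [[ 25.75683293 152.02184521  28.        ]]
rail [[  27.01783445 -186.82288978   28.        ]]
rail [[   4.27795968 -186.28349777   28.        ]]
rail [[  4.1487005  151.09072506  28.        ]]
```

View pics/ov.png

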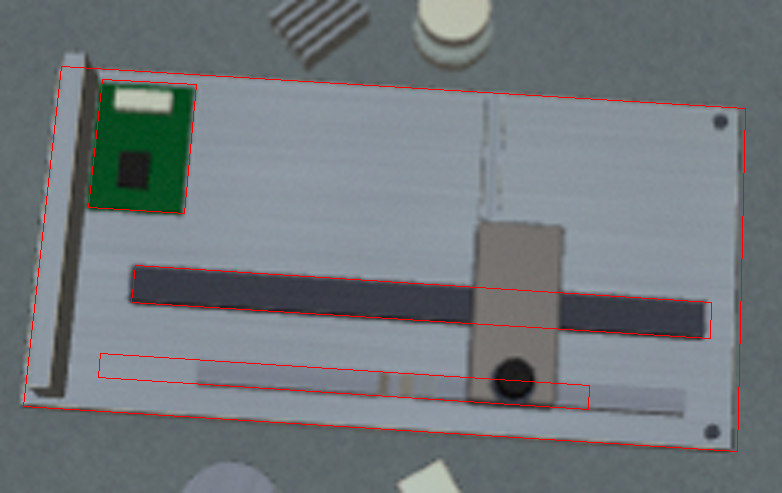

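```bash
cat >> h.py <<'E'
from scipy.spatial.transform import Rotation as Rn
def plan(pj,zdown=True,side=None):
    """jig mm target (TCP); prints tool-frame shift and turn to tool x down, tool y along +-jig y or z"""
    s=ctrl.get_state();R=Rn.from_rotvec(s["eef_rot"]);A=R.as_matrix()
    ey=np.array([-np.sin(YAW),np.cos(YAW),0]);d=np.array([0,0,-1.])
    print("clock",round(s["clock"],2),"tcp",s["tcp_pos"].round(4),"jig",w2j(s["tcp_pos"]).round(1),"q6",s["q"].round(3)[5],"w",round(s["gripper_width"],4),"F",s["wrist_force"].round(2))
    print("tool x,y,z in world",A.T.round(3).tolist())
    print("shift",(A.T@(j2w(pj)[0]-s["tcp_pos"])).round(4))
    for nm,sg in(("y",1),("y",-1),("z",1),("z",-1)):
        if nm=="y": B=np.c_[d,sg*ey,np.cross(d,sg*ey)]
        else: B=np.c_[d,np.cross(sg*ey,d),sg*ey]
        print(nm,sg,"turn",Rn.from_matrix(A.T@B).as_rotvec().round(3))
E
python3 -c "
from h import *
plan((16,-130,150))"
```

```text
clock 0.1 tcp [0.1973 0.5396 0.2305] jig [[-422.8  434.2  230.5]] q6 -0.206 w 0.085 F [-0.11  0.1  -0.7 ]
tool x,y,z in world [[-0.001, -0.001, -1.0], [-0.939, 0.344, 0.0], [0.344, 0.939, -0.002]]
shift [ 0.081  -0.5477 -0.459 ]
y 1 turn [ 1.359e+00 -2.000e-03  1.000e-03]
y -1 turn [-1.783e+00 -1.000e-03 -2.000e-03]
z 1 turn [-0.212 -0.002 -0.   ]
z -1 turn [ 2.93e+00 -1.00e-03  2.00e-03]
```

drive_tool(
  motion=[
    [0, [0, -0.032, -0.027], [0, 0, 0]],
    [0, [0, -0.032, -0.027], [0, 0, 0]],
    [0, [0, -0.032, -0.027], [0, 0, 0]],
    [0, [0, -0.032, -0.027], [0, 0, 0]],
    [0, [0, -0.032, -0.027], [0, 0, 0]],
  ],
  grip_force=30,
)

```text
clock: 0.52
tcp_pos: [0.2976, 0.3596, 0.2271]
eef_rot: [-0.957, 1.356, 0.959]
wrist_force: [0.8, -0.2, 0.3]
gripper_width: 0.0257
```

drive_tool(
  motion=[
    [0, [0, -0.032, -0.027], [0, 0, 0]],
    [0, [0, -0.032, -0.027], [0, 0, 0]],
    [0, [0, -0.032, -0.027], [0, 0, 0]],
    [0, [0, -0.032, -0.027], [0, 0, 0]],
    [0, [0, -0.032, -0.027], [0, 0, 0]],
  ],
)

```text
clock: 0.93
tcp_pos: [0.4005, 0.1781, 0.226]
eef_rot: [-0.959, 1.356, 0.961]
wrist_force: [1.4, 0.8, 1.1]
gripper_width: -0.0002
```

drive_tool(
  motion=[
    [0, [0, -0.032, -0.027], [0, 0, 0]],
    [0, [0, -0.032, -0.027], [0, 0, 0]],
    [0, [0, -0.032, -0.027], [0, 0, 0]],
    [0, [0, -0.032, -0.027], [0, 0, 0]],
    [0, [0, -0.032, -0.027], [0, 0, 0]],
  ],
)

```text
clock: 1.35
tcp_pos: [0.5038, -0.003, 0.2251]
eef_rot: [-0.957, 1.356, 0.961]
wrist_force: [0.9, 0.7, 0.3]
gripper_width: -0.0001
```

drive_tool(
  motion=[
    [0, [0, 0, 0], [0.12, 0, 0]],
    [0, [0, 0, 0], [0.12, 0, 0]],
    [0, [0, 0, 0], [0.12, 0, 0]],
    [0, [0, 0, 0], [0.12, 0, 0]],
    [0, [0, 0, 0], [0.12, 0, 0]],
  ],
)

```text
clock: 1.77
tcp_pos: [0.5065, -0.0137, 0.2226]
eef_rot: [-0.479, 1.527, 0.478]
wrist_force: [-0.0, -0.3, 1.1]
gripper_width: -0.0
```

drive_tool(
  motion=[
    [0, [0, 0, 0], [0.12, 0, 0]],
    [0, [0, 0, 0], [0.12, 0, 0]],
    [0, [0, 0, 0], [0.12, 0, 0]],
    [0, [0, 0, 0], [0.12, 0, 0]],
    [0, [0, 0, 0], [0.12, 0, 0]],
  ],
)

```text
clock: 2.18
tcp_pos: [0.5048, -0.0138, 0.22]
eef_rot: [0.009, 1.585, -0.013]
wrist_force: [0.3, -0.4, -0.7]
gripper_width: 0.0
```

```bash
python3 -c "
from h import *
plan((16,-130,150))"
```

```text
clock 2.18 tcp [ 0.5048 -0.0138  0.22  ] jig [[-41.8 -71.4 220. ]] q6 -0.244 w 0.0 F [ 0.28 -0.37 -0.71]
tool x,y,z in world [[-0.014, -0.002, -1.0], [0.014, 1.0, -0.002], [1.0, -0.014, -0.014]]
shift [ 0.0695 -0.0652  0.051 ]
y 1 turn [ 0.125 -0.014  0.003]
y -1 turn [-3.017 -0.005 -0.021]
z 1 turn [-1.446 -0.013 -0.008]
z -1 turn [ 1.696 -0.009  0.014]
```

drive_tool(
  motion=[
    [0, [0.01, -0.02, 0.012], [0.12, -0.014, 0.003]],
    [0, [0.01, -0.02, 0.012], [0, 0, 0]],
    [0, [0.015, -0.02, 0.012], [0, 0, 0]],
    [0, [0.015, -0.01, 0.01], [0, 0, 0]],
    [0, [0, 0, 0], [0, 0, 0]],
  ],
)

```text
clock: 2.6
tcp_pos: [0.5439, -0.0897, 0.1678]
eef_rot: [0.113, 1.567, -0.112]
wrist_force: [-0.9, 0.7, -0.0]
gripper_width: -0.0004
```

```bash
python3 -c "
from h import *
plan((16,-130,42))
p,d=eyes.read_camera('side');cv2.imwrite('pics/s1.png',p)
p,d=eyes.read_camera('top');cv2.imwrite('pics/t1.png',p)"
```

```text
clock 2.6 tcp [ 0.5439 -0.0897  0.1678] jig [[   7.5 -141.1  167.8]] q6 -0.237 w -0.0004 F [-0.93  0.66 -0.01]
tool x,y,z in world [[0.001, 0.0, -1.0], [0.142, 0.99, 0.001], [0.99, -0.142, 0.001]]
shift [0.1258 0.0111 0.0083]
y 1 turn [-0.004  0.001 -0.001]
y -1 turn [ 3.138e+00 -1.000e-03 -2.000e-03]
z 1 turn [-1.575e+00  1.000e-03  0.000e+00]
z -1 turn [ 1.567e+00  0.000e+00 -1.000e-03]
```

View pics/s1.png

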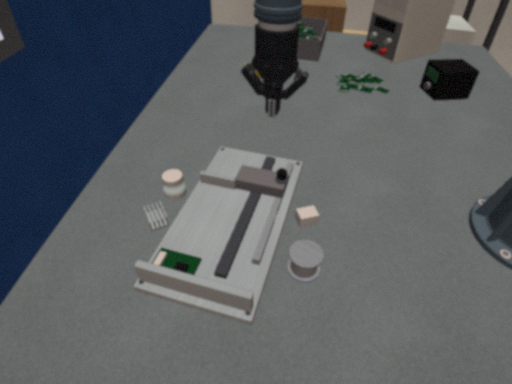

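View pics/t1.png

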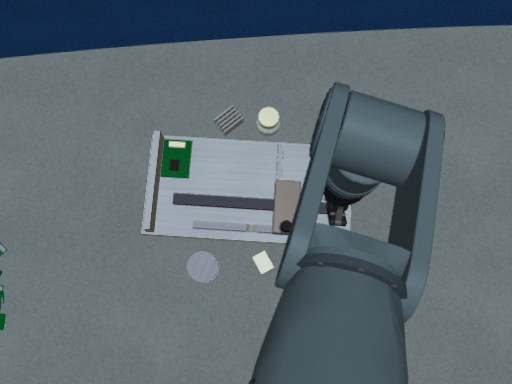

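drive_tool(
  motion=[
    [0, [0.03, 0.005, 0.005], [0, 0, 0]],
    [0, [0.035, 0.002, 0.002], [0, 0, 0]],
    [0, [0.025, 0, 0], [0, 0, 0]],
    [0, [0.01, 0, 0], [0, 0, 0]],
    [0, [0, 0, 0], [0, 0, 0]],
  ],
)

```text
clock: 3.12
tcp_pos: [0.5556, -0.0794, 0.0739]
eef_rot: [0.108, 1.556, -0.11]
wrist_force: [0.6, 0.1, -0.7]
gripper_width: -0.0002
```

```bash
python3 -c "
from h import *
plan((16,-130,43))"
```

```text
clock 3.12 tcp [ 0.5556 -0.0794  0.0739] jig [[  17.7 -129.3   73.9]] q6 -0.218 w -0.0002 F [ 0.56  0.12 -0.68]
tool x,y,z in world [[0.012, -0.002, -1.0], [0.138, 0.99, -0.0], [0.99, -0.138, 0.013]]
shift [ 0.0309 -0.0007 -0.0021]
y 1 turn [0.    0.013 0.   ]
y -1 turn [-3.141e+00 -1.000e-03  2.000e-02]
z 1 turn [-1.571  0.01   0.01 ]
z -1 turn [ 1.571  0.01  -0.01 ]
```

drive_tool(
  motion=[
    [0, [0.012, -0.001, -0.002], [0, 0.013, 0]],
    [0, [0.01, 0, 0], [0, 0, 0]],
    [0, [0.004, 0, 0], [0, 0, 0]],
    [0, [0, 0, 0], [0, 0, 0]],
  ],
)

```text
clock: 3.45
tcp_pos: [0.5559, -0.0798, 0.0505]
eef_rot: [0.106, 1.564, -0.109]
wrist_force: [1.4, -0.3, 0.7]
gripper_width: 0.0004
```

```bash
python3 -c "
from h import *
plan((16,-112,43))
p,d=eyes.read_camera('side');cv2.imwrite('pics/s2.png',cv2.resize(p[80:280,130:330],None,fx=3,fy=3))"
```

```text
clock 3.45 tcp [ 0.5559 -0.0798  0.0505] jig [[  18.  -129.6   50.5]] q6 -0.216 w 0.0004 F [ 1.36 -0.28  0.69]
tool x,y,z in world [[0.004, -0.002, -1.0], [0.136, 0.991, -0.001], [0.991, -0.136, 0.004]]
shift [ 0.0074  0.0176 -0.0019]
y 1 turn [0.002 0.004 0.001]
y -1 turn [-3.14e+00 -2.00e-03  6.00e-03]
z 1 turn [-1.569  0.002  0.004]
z -1 turn [ 1.573  0.004 -0.002]
```

View pics/s2.png

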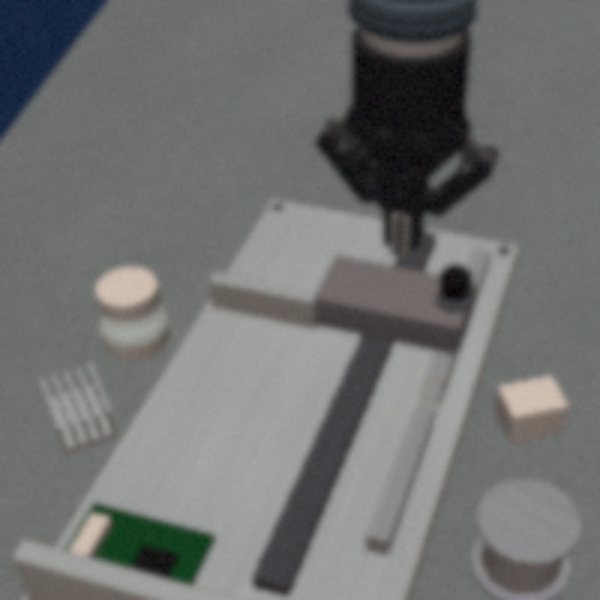

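drive_tool(
  motion=[
    [0, [0.005, 0.003, -0.001], [0, 0.004, 0]],
    [0, [0.003, 0.003, -0.001], [0, 0, 0]],
    [0, [0.001, 0.003, 0], [0, 0, 0]],
    [0, [0, 0.003, 0], [0, 0, 0]],
  ],
)

```text
clock: 3.83
tcp_pos: [0.5574, -0.068, 0.0432]
eef_rot: [0.106, 1.564, -0.11]
wrist_force: [-0.4, -0.3, -0.5]
gripper_width: -0.0001
```

```bash
python3 -c "
from h import *
plan((16,-112,43))"
```

```text
clock 3.83 tcp [ 0.5574 -0.068   0.0432] jig [[  17.8 -117.7   43.2]] q6 -0.193 w -0.0001 F [-0.36 -0.32 -0.55]
tool x,y,z in world [[0.004, -0.003, -1.0], [0.138, 0.99, -0.002], [0.99, -0.138, 0.004]]
shift [ 0.0002  0.0057 -0.0018]
y 1 turn [0.001 0.004 0.002]
y -1 turn [-3.141 -0.004  0.006]
z 1 turn [-1.57e+00  1.00e-03  5.00e-03]
z -1 turn [ 1.571e+00  5.000e-03 -1.000e-03]
```

drive_tool(
  motion=[
    [0, [0, 0.003, 0], [0, 0, 0]],
    [0, [0, 0.003, 0], [0, 0, 0]],
    [0, [0, 0.003, 0], [0, 0, 0]],
    [0, [0, 0.003, 0], [0, 0, 0]],
    [0, [0, 0.003, 0], [0, 0, 0]],
  ],
)

```text
clock: 4.25
tcp_pos: [0.5596, -0.0528, 0.0435]
eef_rot: [0.103, 1.564, -0.112]
wrist_force: [-0.9, -3.5, -1.4]
gripper_width: 0.0002
```

drive_tool(
  motion=[
    [0, [0, 0.003, 0], [0, 0, 0]],
    [0, [0, 0.003, 0], [0, 0, 0]],
    [0, [0, 0.003, 0], [0, 0, 0]],
    [0, [0, 0.003, 0], [0, 0, 0]],
  ],
)

```text
clock: 4.58
tcp_pos: [0.5612, -0.0414, 0.0436]
eef_rot: [0.102, 1.564, -0.114]
wrist_force: [-0.6, -4.1, -0.5]
gripper_width: 0.0001
```

```bash
python3 -c "
from h import *
plan((16,-112,43))
p,d=eyes.read_camera('side');cv2.imwrite('pics/s3.png',cv2.resize(p[80:280,130:330],None,fx=3,fy=3))"
```

```text
clock 4.58 tcp [ 0.5612 -0.0414  0.0436] jig [[ 18.  -90.8  43.6]] q6 -0.138 w 0.0001 F [-0.65 -4.09 -0.48]
tool x,y,z in world [[0.003, -0.008, -1.0], [0.137, 0.991, -0.008], [0.991, -0.137, 0.004]]
shift [ 0.0007 -0.0211 -0.002 ]
y 1 turn [0.001 0.004 0.008]
y -1 turn [-3.14  -0.012  0.007]
z 1 turn [-1.569 -0.003  0.009]
z -1 turn [1.572 0.009 0.003]
```

View pics/s3.png

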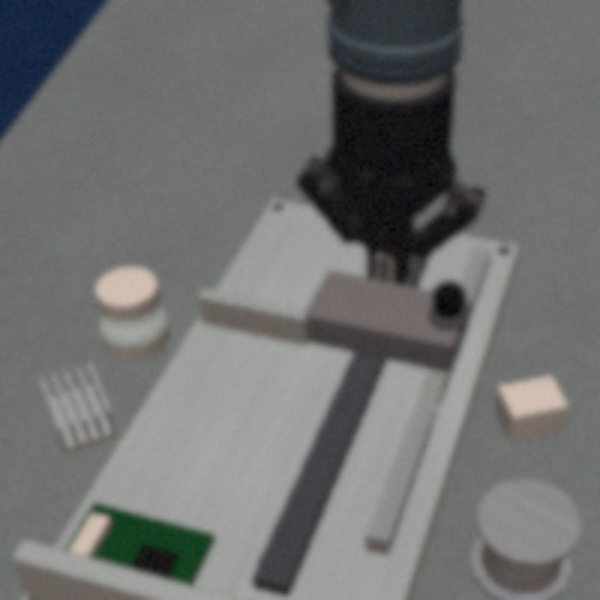

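drive_tool(
  motion=[
    [0, [0, 0.003, 0], [0, 0, 0]],
    [0, [0, 0.003, 0], [0, 0, 0]],
    [0, [0, 0.003, 0], [0, 0, 0]],
    [0, [0, 0.003, 0], [0, 0, 0]],
  ],
)

```text
clock: 4.97
tcp_pos: [0.563, -0.0285, 0.0436]
eef_rot: [0.101, 1.564, -0.114]
wrist_force: [-1.6, -4.7, 0.2]
gripper_width: -0.0002
```

drive_tool(
  motion=[
    [0, [0, 0.0025, 0], [0, 0, 0]],
    [0, [0, 0.0025, 0], [0, 0, 0]],
  ],
)

```text
clock: 5.13
tcp_pos: [0.5638, -0.0229, 0.0436]
eef_rot: [0.101, 1.564, -0.114]
wrist_force: [-0.9, -4.3, 0.3]
gripper_width: 0.0
```

drive_tool(
  motion=[
    [0, [0, 0.0025, 0], [0, 0, 0]],
  ],
)

```text
clock: 5.22
tcp_pos: [0.5642, -0.0201, 0.0436]
eef_rot: [0.101, 1.564, -0.114]
wrist_force: [-1.5, -4.1, -0.6]
gripper_width: -0.0001
```

drive_tool(
  motion=[
    [0, [0, 0.0025, 0], [0, 0, 0]],
  ],
)

```text
clock: 5.3
tcp_pos: [0.5646, -0.0175, 0.0436]
eef_rot: [0.101, 1.564, -0.114]
wrist_force: [-1.6, -5.3, -0.7]
gripper_width: 0.0004
```

```bash
cat > look.py <<'E'
from h import *
import sys
plan((16,-60,43))
p,d=eyes.read_camera('side');cv2.imwrite(f'pics/{sys.argv[1]}.png',cv2.resize(p[80:280,130:330],None,fx=3,fy=3))
E
python3 look.py s4
```

```text
clock 5.3 tcp [ 0.5646 -0.0175  0.0436] jig [[ 18.  -66.7  43.6]] q6 -0.095 w 0.0004 F [-1.57 -5.3  -0.67]
tool x,y,z in world [[0.003, -0.008, -1.0], [0.137, 0.991, -0.008], [0.991, -0.137, 0.004]]
shift [ 0.0005  0.0067 -0.002 ]
y 1 turn [0.002 0.004 0.008]
y -1 turn [-3.14  -0.012  0.007]
z 1 turn [-1.569 -0.003  0.01 ]
z -1 turn [1.572 0.01  0.003]
```

View pics/s4.png

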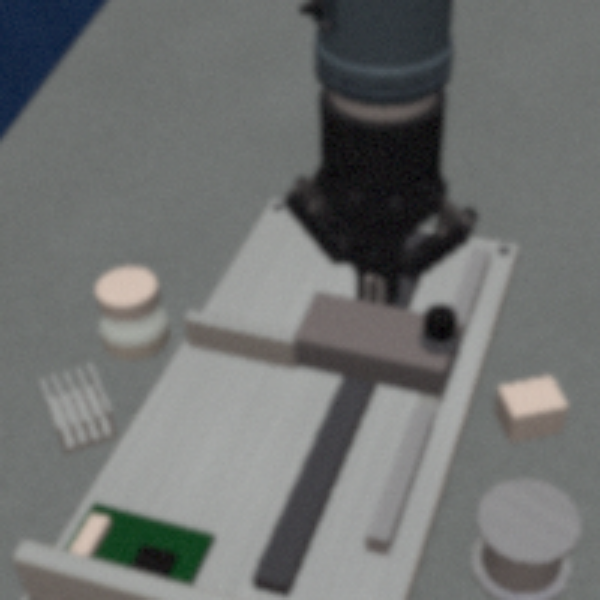

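drive_tool(
  motion=[
    [0, [0, 0.002, 0], [0, 0, 0]],
  ],
)

```text
clock: 5.43
tcp_pos: [0.5649, -0.0152, 0.0436]
eef_rot: [0.101, 1.564, -0.114]
wrist_force: [-1.5, -6.4, -0.8]
gripper_width: 0.0
```

drive_tool(
  motion=[
    [0, [0, 0.002, 0], [0, 0, 0]],
  ],
)

```text
clock: 5.52
tcp_pos: [0.5652, -0.0133, 0.0436]
eef_rot: [0.1, 1.564, -0.114]
wrist_force: [-1.1, -5.9, -0.1]
gripper_width: 0.0
```

drive_tool(
  motion=[
    [0, [0, 0.002, 0], [0, 0, 0]],
  ],
)

```text
clock: 5.6
tcp_pos: [0.5654, -0.0115, 0.0436]
eef_rot: [0.1, 1.565, -0.115]
wrist_force: [-1.3, -5.8, 1.0]
gripper_width: -0.0002
```

On the bump; continuing one row at a time.

drive_tool(
  motion=[
    [0, [0, 0.002, 0], [0, 0, 0]],
  ],
)

```text
clock: 5.68
tcp_pos: [0.5657, -0.0097, 0.0436]
eef_rot: [0.099, 1.565, -0.115]
wrist_force: [-1.8, -5.3, 0.2]
gripper_width: 0.0
```

```bash
python3 look.py s5|head -1
```

```text
clock 5.68 tcp [ 0.5657 -0.0097  0.0436] jig [[ 18.  -58.9  43.6]] q6 -0.079 w 0.0 F [-1.83 -5.27  0.2 ]
```

View pics/s5.png

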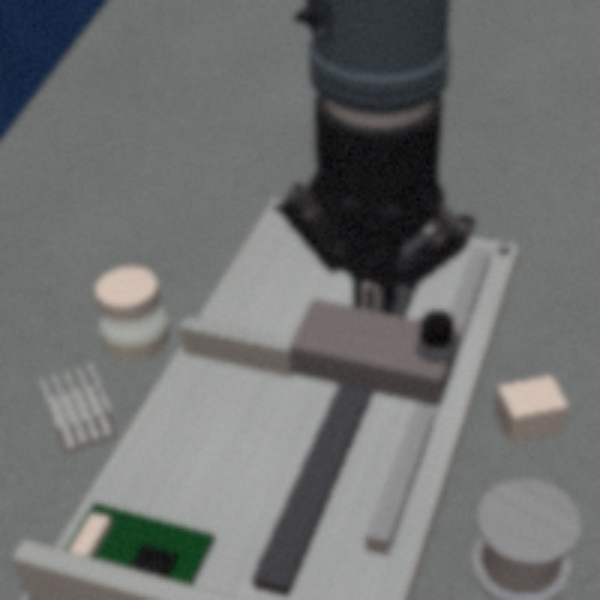

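drive_tool(
  motion=[
    [0, [0, 0.002, 0], [0, 0, 0]],
  ],
)

```text
clock: 5.82
tcp_pos: [0.566, -0.0076, 0.0436]
eef_rot: [0.099, 1.565, -0.115]
wrist_force: [-2.3, -4.7, -0.7]
gripper_width: -0.0001
```

drive_tool(
  motion=[
    [0, [0, 0.002, 0], [0, 0, 0]],
  ],
)

```text
clock: 5.9
tcp_pos: [0.5663, -0.0056, 0.0436]
eef_rot: [0.099, 1.565, -0.115]
wrist_force: [-0.6, -3.5, 0.3]
gripper_width: -0.0003
```

drive_tool(
  motion=[
    [0, [0, 0.0015, 0], [0, 0, 0]],
  ],
)

```text
clock: 5.98
tcp_pos: [0.5665, -0.0036, 0.0436]
eef_rot: [0.1, 1.565, -0.115]
wrist_force: [-1.1, -0.6, -0.1]
gripper_width: 0.0003
```

```bash
python3 look.py s6|head -1
```

```text
clock 5.98 tcp [ 0.5665 -0.0036  0.0436] jig [[ 17.9 -52.7  43.6]] q6 -0.068 w 0.0003 F [-1.06 -0.65 -0.1 ]
```

View pics/s6.png

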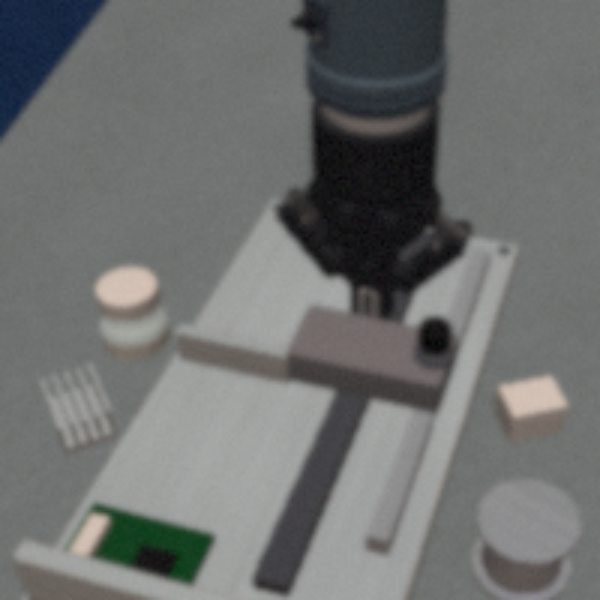

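```bash
python3 look.py s7a|head -1;python3 look.py s7|head -1;
```

```text
clock 6.03 tcp [ 0.5665 -0.003   0.0436] jig [[ 17.9 -52.2  43.6]] q6 -0.068 w 0.0001 F [ 0.42  0.28 -0.5 ]
clock 6.08 tcp [ 0.5665 -0.003   0.0436] jig [[ 17.9 -52.2  43.6]] q6 -0.068 w 0.0002 F [ 0.8  -0.35 -0.42]
```

View pics/s7.png

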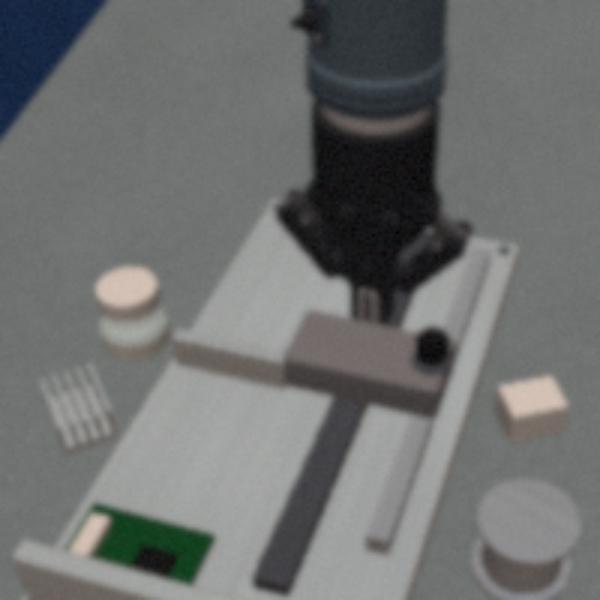

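The knob dropped and the block left the fingers. Next I back off.

drive_tool(
  motion=[
    [0, [0, -0.01, 0], [0, 0, 0]],
    [0, [0, -0.015, 0], [0, 0, 0]],
    [0, [-0.005, -0.02, 0], [0, 0, 0]],
    [0, [-0.02, -0.02, 0], [0, 0, 0]],
    [0, [-0.03, -0.02, 0], [0, 0, 0]],
  ],
)

```text
clock: 6.55
tcp_pos: [0.5497, -0.0843, 0.0937]
eef_rot: [0.1, 1.577, -0.103]
wrist_force: [0.1, 0.1, -0.4]
gripper_width: 0.0003
```

drive_tool(
  motion=[
    [0, [-0.04, -0.01, 0], [0, 0, 0]],
    [0, [-0.04, -0.01, 0], [0, 0, 0]],
    [0, [-0.03, -0.02, 0], [0, 0, 0]],
    [0, [0, -0.03, 0], [0, 0, 0]],
    [0, [0, 0, 0], [0, 0, 0]],
  ],
)

```text
clock: 6.97
tcp_pos: [0.5415, -0.1624, 0.215]
eef_rot: [0.099, 1.569, -0.107]
wrist_force: [-0.3, 0.5, 0.1]
gripper_width: -0.0002
```

```bash
python3 look.py s8|head -1; python3 - <<'E'
from h import *
p,d=eyes.read_camera("top");cv2.imwrite("pics/t8.png",cv2.resize(p[115:260,135:365],None,fx=3.4,fy=3.4,interpolation=cv2.INTER_CUBIC))
p0=cv2.imread("pics/top0.png")
v,u=np.mgrid[0:384,0:512];W=deproj("top",u,v,d);J=w2j(W.reshape(-1,3)).reshape(W.shape)
m=(d>0)&(abs(J[...,0]-6)<46)&(abs(J[...,1])<90)&(J[...,2]>55)&(J[...,2]<110)
print("stop top",np.median(J[m],0),np.percentile(J[m],[2,98],axis=0))
k=(d>0)&(p.max(2)<45)&m&(J[...,0]<-15);print("knob",k.sum(),np.median(J[k],0),np.percentile(J[k][:,2],[10,50,90]))
E
```

```text
clock 6.97 tcp [ 0.5415 -0.1624  0.215 ] jig [[  15.2 -213.4  215. ]] q6 -0.366 w -0.0002 F [-0.3   0.48  0.15]
stop top [ 5.59786099 -5.87495566 61.56526582] [[-38.4104738  -29.77834584  58.12775236]
 [ 50.01585862  17.94730437  80.1823933 ]]
knob 79 [-33.48207163  -7.21930157  79.22555778] [76.4577484  79.22555778 81.06609783]
```

View pics/s8.png

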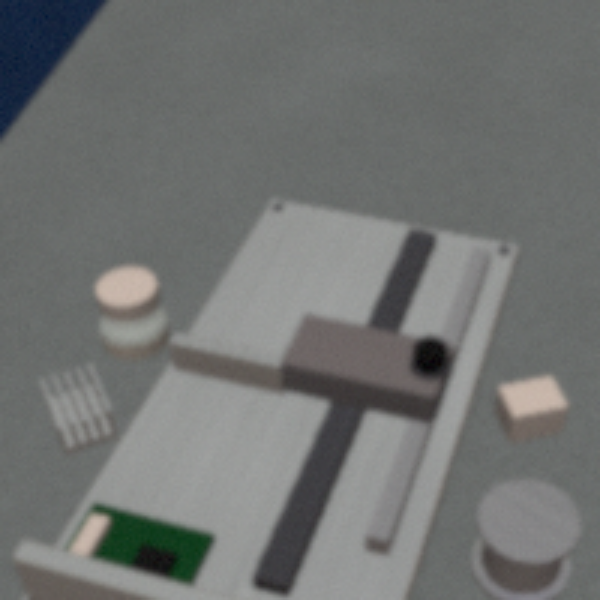

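View pics/t8.png

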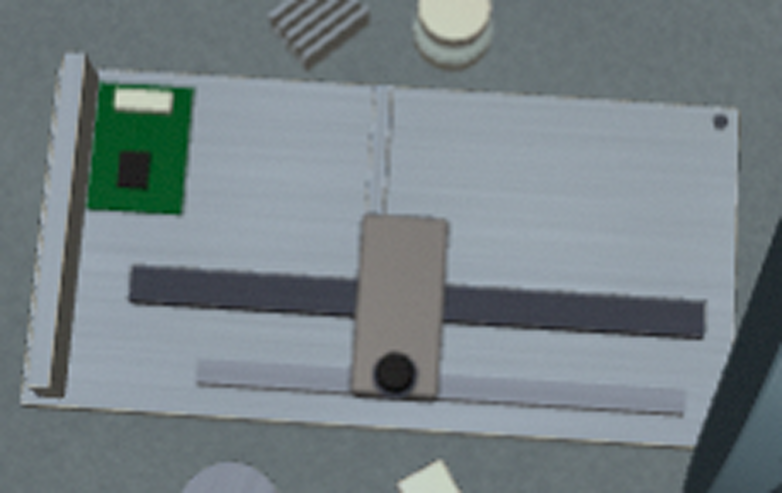

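The knob top is now at about 79.5 mm, and 80 mm is expected when seated. The knob sits at jig y ≈ -7, and the notch was seen at ≈ -7.6. The bystanders have not moved.

```bash
python3 -c "
from station import order
print(order.hand_in())"
```

```text
the job is handed in; nothing more can be done
None
```

The stop is seated in the notch and the job is handed in; the arm was about 7 s into its 45 s when I did so. I pushed the block with closed fingertips at its push face in steps of 1.5 to 3 mm. I stopped when the force fell away and the block jumped ahead, then backed off and lifted clear.

- **Forces:** about 3.5 to 5 N on the plain bar, with roughly 1 N of sensor noise, and about 6.5 N at most on the bump. The plain-bar force is a little above the 2 to 3 N you gave. It then fell to about zero at the jump.
- **Seating:** the knob's top measured about 79 to 80 mm up, and 80 mm is expected when dropped, against 87 mm riding on the plain bar. The stop ended at jig y about -6 to -7 mm, against the notch seen at about -7.6 mm; the difference is within the roughly 2 mm calibration error.
- **Surroundings:** the bystanders and the circuit board look unmoved in the last pictures. The gripper touched only the block's push face.

No check failed.

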